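# Pack and wedge the hold-down clamp

### The job

The clamp arm must hold the hard disk down on the fixture plate while its cover comes off: slide flat brass packers in under the arm's heel, one on top of the other, until the gap left is one the steel wedge can fill, then drive the wedge in on top of them, thin end first, until you feel it tighten firmly. Finish while still gripping the wedge and pushing it home, with the fingers off the packers and the clamp arm; do not shift the hard disk, and leave the dish of screws and the tape roll where they are.

Things in the scene. Friction and masses are not known exactly. Their poses are not given: they have to be found in the camera images.
- seat (a point): point straight under the clamp arm's heel on top of the fixed drilled aluminium fixture plate (229 x 176 x 10 mm, top 10 mm above the bench). x points inward, to the post and the hard disk: packers and wedge go in that way. The plate's near edge lies 15 mm before this point, and a tongue 74 mm wide, just as high, reaches out to 60 mm before it. y left, z up.
- stops (a point): point on the plate's top midway between two steel stop pins, in line with their near sides, 34 mm inward of seat. The pins are 6 mm thick, 22 mm high, centres 18 mm either side of the middle line. Packers slide in until they meet both pins; the wedge passes between them (30 mm clear). The post's boss (7 mm high) begins 21 mm behind this point, the post 26 mm.
- heel (a point): lowest point, in the middle, of the clamp arm's rounded steel heel (8 mm radius, 30 mm wide). Its height above seat is the gap to be filled, 16 to 30 mm as the post is set. The blue arm (30 mm wide, 12 mm thick) reaches 8 mm outward of this point, its top 27 mm above it, and runs inward over a pivot 70 mm away to a rubber nose 120 mm away that rests on the hard disk.
- clamp_arm (a joint): angle of the clamp arm about its pivot, 0 = level, growing as the heel rises and the nose goes down (0 to 0.12 rad with the nose on the hard disk). A light spring keeps the nose down with 1 to 2 N until the heel is wedged up.
- packer1_c (a point): brass packing plate, 100 x 44 mm and 8 mm thick; the point is its centre (4 mm up when it lies flat), x along its length, z up. All three are alike; packers, wedge and heel are ground and oiled and slide easily on one another.
- packer2_c (a point): brass packing plate, 100 x 44 mm and 8 mm thick; the point is its centre (4 mm up when it lies flat), x along its length, z up. All three are alike; packers, wedge and heel are ground and oiled and slide easily on one another.
- packer3_c (a point): brass packing plate, 100 x 44 mm and 8 mm thick; the point is its centre (4 mm up when it lies flat), x along its length, z up. All three are alike; packers, wedge and heel are ground and oiled and slide easily on one another.
- wedge_c (a point): steel wedge, 100 mm long, 22 mm wide, about 0.12 kg, flat underside: a block 40 mm long and 16 mm high at its -x end, then the top slopes evenly over 60 mm down to 4 mm at the +x end. The point is half-way along, 8 mm above the underside; x points to the thin end, z up. It rests by itself on packers under its middle; it is tight when 15 N of push no longer move it.
- drive: hard disk, 151 x 102 x 27 mm, 0.6 kg, lying loose on the fixture plate under the arm's nose; origin at the centre of its underside.
- screw_dish: steel dish with screws, 92 mm across, 18 mm high, origin under its centre; to be left alone.
- tape_roll: roll of paper tape, 54 mm across, 18 mm high, origin under its centre; to be left alone.
Things that resemble listed ones, but are neither listed nor needed, are in the scene too. What is shaped like the part that bears wedge_c but turquoise is not meant.

How it is judged:
On the way:
1. a packer lies flat on the fixture plate under the heel (((horizontal distance between packer1_c and seat below 0.03 m and angle between packer1_c's own z axis and vertical below 0.1 rad) or (horizontal distance between packer2_c and seat below 0.03 m and angle between packer2_c's own z axis and vertical below 0.1 rad) or (horizontal distance between packer3_c and seat below 0.03 m and angle between packer3_c's own z axis and vertical below 0.1 rad))), for 0.2 s.
At the end, for the whole second after the job is handed in: A packer lies level on the plate, its centre within 30 mm of seat; the wedge lies level (0.1 rad) on packers, gripped and still, pressing the heel with over 5 N; the arm presses the hard disk with over 5 N; the robot touches neither arm nor packers; the hard disk moved under 12 mm (((horizontal distance between packer1_c and seat below 0.03 m and angle between packer1_c's own z axis and vertical below 0.1 rad) or (horizontal distance between packer2_c and seat below 0.03 m and angle between packer2_c's own z axis and vertical below 0.1 rad) or (horizontal distance between packer3_c and seat below 0.03 m and angle between packer3_c's own z axis and vertical below 0.1 rad)) and contact force between wedge and clamp_arm above 5 N and contact force between clamp_arm and drive above 5 N and (contact force between wedge and packer1 above 2 N or contact force between wedge and packer2 above 2 N or contact force between wedge and packer3 above 2 N) and contact force between any of packer1, packer2, packer3 and base above 2 N and contact force between wedge and base below 0.5 N and contact force between the fingers and wedge above 2 N and contact force between the arm and clamp_arm below 0.5 N and contact force between the arm and packer1 below 0.5 N and contact force between the arm and packer2 below 0.5 N and contact force between the arm and packer3 below 0.5 N and angle between wedge_c's own z axis and vertical below 0.1 rad and distance of drive from where it was at the start of the episode below 0.012 m and linear speed of wedge below 0.01 m/s); the arm keeps its last pose, push and grip.
It fails at once if the hard disk is shifted by more than 15 mm (distance of drive from where it was at the start of the episode above 0.015 m).
It fails at once if the dish or the tape roll is shifted by more than 20 mm (distance of any of screw_dish, tape_roll from where it was at the start of the episode above 0.02 m).
It also fails if it takes over 72 s, if anything falls off the work surface, if the arm or the gripper's body presses on something with over 40 N, if the wrist force passes 120 N, or if a joint passes its speed limit or range.

### The arm

A 6-joint arm with a two-finger parallel gripper is mounted at the origin on a cart in front of the work surface, level with it; the furniture and walls round the work are solid. World frame = base frame: x ahead of the robot, y to its left, z up, the work surface at z = 0. Lengths are in m, angles in rad, forces in N, time in s.
With the tool pointing down it reaches from about 0.35 to 0.85 m from the base axis. Payload 8.1 kg.
Tool frame: the origin (TCP) lies at the centre of the arm's flange, where the gripper is bolted on; the fingertips stand 186 mm ahead of it and the grasp point (between the pads) lies 167 mm ahead of it; z points along the fingers, y is the line along which they close (so a half turn about z gives the same grasp; the last joint's range is limited). The gripper opens to 93 mm and grips with 3 to 60 N. Pads are 15 mm wide; open, the fingers measure 128 mm over their backs; the gripper's body (75 mm by 188 mm) begins 65 mm behind the grasp point.
Start: joints at [-1.404, 0.13, 1.488, -0, 1.523, -0.085], TCP at [0.15, -0.581, 0.405] pointing down, gripper open.
Joint ranges: [-2.96, 2.96], [-0.89, 2.26], [0.02, 2.5], [-1.34, 4.48], [0, 2.73], [-2.66, 2.66]. Speed limits (rad/s): [2.39, 2.39, 2.79, 3.14, 3.14, 3.14].

### API

Orientations are given as a rotation vector (axis times angle).
In Python, from plant import read_state, read_camera, camera_params, robot gives the robot as it stands.
- The arm moves only by the tool carry_out, never from a script. Its argument "targets" is a list of rows, each an object of numbers: "hand": the opening in per cent of the stroke, from 0 (shut) to 100 (fully open); "x", "y", "z": the shift along the tool's x, y, z in m; "ax", "ay", "az": the turn, a rotation vector about the tool's x, y, z in rad. In form: [{"hand": .., "x": .., "y": .., "z": .., "ax": .., "ay": .., "az": ..}, ...]. A call has 1 to 8 rows; each row is the pose to reach, as a shift and turn from the pose commanded when the call began, along the tool's axes at that moment; what a row does not reach only later rows make up. A row lasts 1/8 s, in which the tool goes at most 62.5 mm and 10.7 degrees, less where a joint would pass 70% of its speed; a pose out of reach is approached as far as the arm can. A call with a gripper value outside its range is refused whole. The fingers move at their own pace and stop on an object; "newtons" is the grip in N (left out, the last holds). Time passes only in rows, so rows that repeat a pose let the fingers close. It gives the time, the measured TCP pose, the force, the opening and the grip force at its end, in the units of the state.
- read_state(): the state, without advancing time (a new reading comes with each control period).
- read_camera(name): name is "scene" or "top" or "wrist"; returns (picture, depth): 420x560x3 uint8, blue, green, red; 420x560 float32, m along the optical axis (not along the pixel's ray), 0 where there is no reading.
- camera_params(name): a dict with "fx", "fy", "cx", "cy" (pixels), "position" and "rotation" of the camera in the world. Camera axes: x right, y up, looking along -z (the intrinsics and any distortion apply to the point x, -y, -z); pixel columns grow to the right and rows downward; lengths in m; the calibration is good to about 2 mm. A picture is of the moment at which its call begins: read the wrist's pose just before it. camera_params takes no time and is no camera call; for the wrist camera it gives the pose at the moment of the call.
- robot.close_job(): hands the job in; it is judged then, once.
The state is a dict: "t": time; "q": joint angles; "dq": joint speeds; "joint_torque": joint torques, N m; "tool_pos": TCP position; "orientation": TCP orientation; "force": force on the tool from outside, world axes, zero at the start; "wrist_torque": the same for the moment, N m; "opening": finger opening in m; "gripper_force": force on a finger pad.
Only numpy, scipy, OpenCV 4.12 (cv2) and the standard library are available. Lean on these libraries where they do the work, as an engineer would, in place of code of your own. Each camera call takes 0.05 s, during which the arm holds its last target. There are 200 camera calls.

## Working session

There is one attempt and no reset: what is moved stays moved. The work goes in short steps, Python scripts to look and compute and a tool call to move; the robot and the scene stay as the last step left them, time stands still between calls to the robot, and variables do not carry over. Pictures are saved under pics/ and viewed, at most 10 in all, crops included, and the job is handed in when it is done.

Besides the shell and the picture viewer there is one more tool, called after ">>>" as a command line: name --argument value ..., lists and objects as JSON in quotes. carry_out: Moves the arm, as the interface text tells. Its arguments: {"type":"object","properties":{"targets":{"type":"array","items":{"type":"object","properties":{"hand":{"type":"number"},"x":{"type":"number"},"y":{"type":"number"},"z":{"type":"number"},"ax":{"type":"number"},"ay":{"type":"number"},"az":{"type":"number"}}}},"newtons":{"type":"number"}},"required":["targets"]}

```bash
ls; mkdir -p pics; python3 - <<'E'
from plant import *
import cv2,numpy as np
for n in ("top","scene"):
    p,d=read_camera(n); np.savez(f"pics/{n}0.npz",p=p,d=d); cv2.imwrite(f"pics/{n}0.png",p)
    c=camera_params(n); print(n,{k:np.round(v,4).tolist() if not isinstance(v,str) else v for k,v in c.items()})
s=read_state(); print({k:np.round(v,3).tolist() for k,v in s.items()})
E
```

```text
pics
top {'fx': 434.2636, 'fy': 434.2636, 'cx': 276.3472, 'cy': 215.6987, 'position': [0.3494, 0.1571, 0.9934], 'rotation': [0.1301, -0.1348, -1.5666]}
scene {'fx': 427.4033, 'fy': 427.4033, 'cx': 281.3142, 'cy': 210.958, 'position': [0.0117, 0.4367, 0.7347], 'rotation': [0.4478, -0.7533, -1.9523]}
{'t': 0.1, 'q': [-1.404, 0.131, 1.489, -0.0, 1.523, -0.085], 'dq': [-0.001, -0.0, -0.003, -0.002, -0.001, -0.0], 'joint_torque': [0.002, -56.134, -49.31, 0.077, 0.029, -0.0], 'tool_pos': [0.149, -0.581, 0.404], 'orientation': [-3.115, -0.394, 0.0], 'force': [0.112, 1.222, -0.331], 'wrist_torque': [0.007, 0.013, -0.018], 'gripper_force': 0.0, 'opening': 0.093}
```

View pics/top0.png

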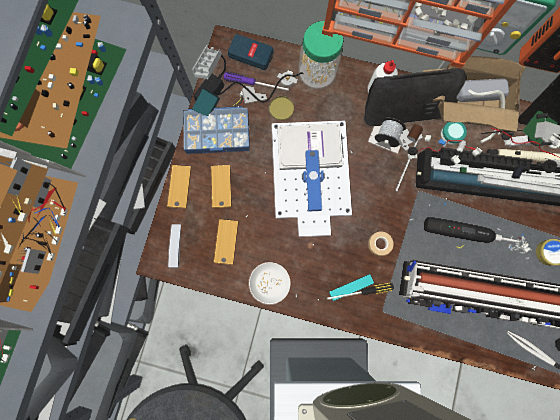

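View pics/scene0.png

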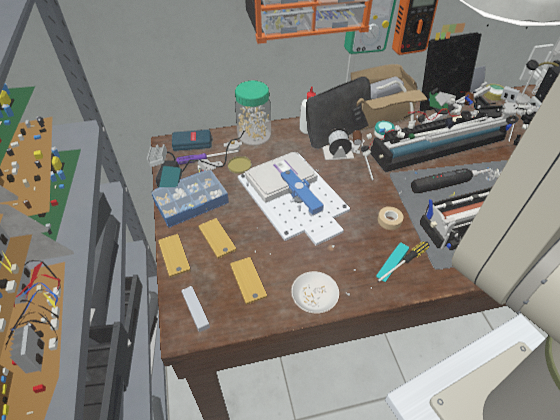

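The top view shows three brass packers at about (178,186), (221,186) and (226,242). The grey steel wedge is at (175,245), and the turquoise look-alike at (352,287) is not meant. The plate is at (314,170) with its tongue at (314,225), the blue arm at (314,180), the dish at (269,283) and the tape at (381,243).

```bash
cat > h.py <<'E'
import numpy as np, cv2
from scipy.spatial.transform import Rotation as R
from plant import *
def cloud(d,c):
    v,u=np.mgrid[:d.shape[0],:d.shape[1]]
    P=np.stack([(u-c["cx"])/c["fx"]*d,-(v-c["cy"])/c["fy"]*d,-d],-1)
    Rm=np.array(c["rotation"]); Rm=R.from_rotvec(Rm).as_matrix() if Rm.ndim==1 else Rm
    return P@Rm.T+np.array(c["position"])
def rect(pts):
    (c,s,a)=cv2.minAreaRect((pts[:,:2]*1000).astype(np.float32))
    b=cv2.boxPoints((c,s,a)); e=b[1]-b[0],b[2]-b[1]; L=max(e,key=np.linalg.norm)
    return np.round(c,1),np.round(sorted(s),1),round(float(np.degrees(np.arctan2(L[1],L[0])))%180,1)
E
python3 - <<'E'
from h import *
for n in ("top","scene"):
    z=np.load(f"pics/{n}0.npz"); p,d=z["p"],z["d"]; c=camera_params(n); X=cloud(d,c)
    hsv=cv2.cvtColor(p,cv2.COLOR_BGR2HSV)
    ok=(d>0)&(X[...,0]>.1)&(X[...,0]<.9)&(X[...,2]>-.02)&(X[...,2]<.1)
    M={"brass":cv2.inRange(hsv,(15,120,120),(28,255,255)),"blue":cv2.inRange(hsv,(100,150,80),(118,255,255)),
       "grey":cv2.inRange(hsv,(0,0,160),(180,50,255))}
    for k,m in M.items():
        m=((m>0)&ok).astype(np.uint8); N,l,st,ce=cv2.connectedComponentsWithStats(m)
        for i in range(1,N):
            if st[i,4]>150:
                pt=X[l==i]; print(n,k,np.round(ce[i]),st[i,4],*rect(pt),"z",np.round(np.percentile(pt[:,2],[5,50,95])*1000,1))
    for u,v in ([(200,250),(260,235),(350,200),(330,240)] if n=="top" else [(215,270),(270,270)]): print("bench",np.round(X[v,u]*1000,1))
z=np.load("pics/top0.npz");p=z["p"]
cv2.imwrite("pics/crop1.png",np.hstack([cv2.resize(p[150:280,155:255],None,fx=4,fy=4,interpolation=2),cv2.resize(p[115:245,262:362],None,fx=4,fy=4,interpolation=2)]))
E
```

```text
top brass [179. 186.] 781 [588.3 383.1] [ 47.3 100.8] 176.2 z [ 4.2  7.6 10.5]
top brass [221. 185.] 781 [589.4 284.9] [ 45.7 102.5] 2.0 z [ 4.4  7.7 10.8]
top brass [225. 241.] 834 [458.6 271. ] [ 46.2 101.4] 174.0 z [ 4.4  7.9 10.8]
top grey [380.  74.] 197 [837.7 -91.8] [34.6 50.9] 91.7 z [23.6 87.1 94.6]
top grey [209. 122.] 159 [733.8 311.8] [30.4 40.5] 2.0 z [31.5 35.1 37.5]
top grey [311. 173.] 6467 [608.9  72.6] [176.2 274.6] 2.3 z [ 7.4 11.5 38.2]
top grey [385. 130.] 364 [710.9 -97.6] [50.5 53. ] 66.9 z [ 0.9 52.2 60.2]
top grey [548. 132.] 415 [ 696.4 -467.2] [42.6 74.7] 85.5 z [28.7 67.4 77.9]
top grey [455. 130.] 159 [ 717.3 -264.9] [32.4 34.2] 165.0 z [23.9 27.  29.9]
top grey [240. 139.] 156 [692.3 238.3] [32.4 35.6] 176.9 z [31.9 34.7 37.4]
top grey [530. 155.] 407 [ 652.8 -434.9] [ 37.1 140.5] 83.3 z [16.4 21.1 41.2]
top grey [507. 176.] 1452 [ 603.8 -339.2] [ 55.9 289.5] 81.7 z [41.  57.9 67.5]
top grey [174. 245.] 403 [450.1 386.1] [22.6 97.6] 179.3 z [ 4.1 13.  18.1]
top grey [552. 256.] 175 [ 423.  -457.8] [29.8 38.5] 85.6 z [24.4 27.2 29.8]
top grey [269. 283.] 
[... 1061 characters left out ...]
cene grey [447. 130.] 672 [ 602.9 -360.5] [ 56.8 344.5] 81.2 z [44.  61.8 67.7]
scene grey [335. 154.] 167 [ 710.3 -107.1] [57.3 75.3] 67.8 z [0.1 3.  5.6]
scene grey [294. 198.] 4836 [621.9  72.6] [180.3 297. ] 1.8 z [ 7.9 11.4 38.1]
scene grey [189. 191.] 1180 [753.6 285.8] [159.5 174.1] 93.2 z [15.4 35.  37.1]
scene grey [448. 218.] 553 [ 373.2 -170. ] [ 63.7 106.4] 95.3 z [39.7 67.3 75.3]
scene grey [315. 292.] 1556 [370.5 172. ] [91.2 97.3] 31.0 z [ 2.1  6.7 18.2]
scene grey [195. 307.] 508 [452.5 387. ] [ 21.6 102.4] 179.4 z [ 5.2 14.4 17.5]
scene grey [461. 367.] 5161 [125.9   1.2] [ 51.8 319.7] 90.0 z [-2.2  0.4 12.6]
bench [ 5.161e+02  3.196e+02 -3.000e-01]
bench [463.1 219.5  -0.7]
```

View pics/crop1.png

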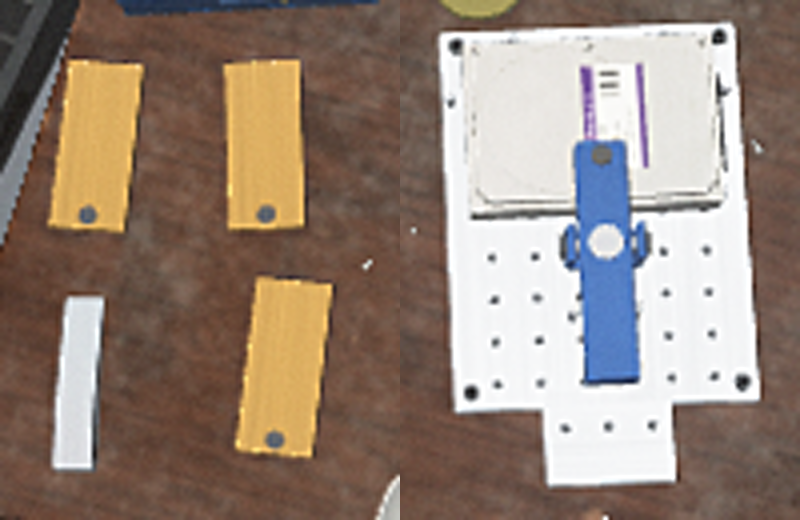

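```bash
python3 - <<'E'
from h import *
for n in ("top","scene"):
    z=np.load(f"pics/{n}0.npz"); p,d=z["p"],z["d"]; c=camera_params(n); X=cloud(d,c)
    hsv=cv2.cvtColor(p,cv2.COLOR_BGR2HSV)
    reg=(d>0)&(X[...,0]>.42)&(X[...,0]<.8)&(X[...,1]>-.05)&(X[...,1]<.2)
    bl=reg&(hsv[...,0]>98)&(hsv[...,0]<122)&(hsv[...,1]>110)&(X[...,2]>.025)
    pt=X[bl]; print(n,"arm",bl.sum(),*rect(pt))
    zt=pt[pt[:,2]>np.percentile(pt[:,2],30)]; 
    for a in np.arange(pt[:,0].min(),pt[:,0].max(),.02):
        q=pt[(pt[:,0]>=a)&(pt[:,0]<a+.02)]; print("  x%.3f y %.1f..%.1f ztop %.1f"%(a,*np.percentile(q[:,1]*1e3,[3,97]),np.percentile(q[:,2],70)*1e3))
    pl=reg&(X[...,2]>.005)&(X[...,2]<.0145)&(hsv[...,2]>150)&(hsv[...,1]<60)
    to=X[pl&(X[...,0]<.497)]; print("tongue",*rect(to),to[:,0].min(),np.median(to[:,2]))
    P=X[pl]
    for a in np.arange(.44,.76,.02):
        q=P[(P[:,0]>=a)&(P[:,0]<a+.02)]; 
        if len(q)>20: print("  x%.2f y %.1f..%.1f"%(a,*(np.array([q[:,1].min(),q[:,1].max()])*1e3)))
    w=(d>0)&(abs(X[...,0]-.451)<.06)&(abs(X[...,1]-.3865)<.02)&(hsv[...,1]<60)&(hsv[...,2]>120)&(X[...,2]>.003); q=X[w]
    print("wedge",*rect(q))
    for a in np.arange(.40,.51,.01):
        s=q[(q[:,0]>=a)&(q[:,0]<a+.01)]
        if len(s): print("  w x%.2f z%.1f y %.1f"%(a,np.median(s[:,2])*1e3,np.median(s[:,1])*1e3))
E
```

```text
top arm 739 [591.9  71.7] [ 42.6 137.6] 6.3
  x0.523 y 56.8..84.4 ztop 55.1
  x0.543 y 57.9..84.4 ztop 55.6
  x0.563 y 59.6..86.0 ztop 54.9
  x0.583 y 53.1..93.0 ztop 56.2
  x0.603 y 53.2..92.8 ztop 55.7
  x0.623 y 60.9..87.7 ztop 55.5
  x0.643 y 62.8..87.7 ztop 55.1
tongue [482.8  68. ] [25.9 73.2] 89.7 0.4700608585314804 0.010056251724246845
  x0.46 y 31.8..102.7
  x0.48 y 31.3..104.6
  x0.50 y 7.3..155.0
  x0.52 y -18.0..157.3
  x0.54 y -16.4..157.3
  x0.56 y -17.0..157.3
  x0.58 y -15.4..159.7
  x0.60 y -15.4..159.7
  x0.62 y -14.4..159.7
  x0.64 y -12.0..162.1
  x0.66 y -12.4..162.1
  x0.68 y -11.0..162.1
  x0.70 y -11.2..164.5
  x0.72 y -9.5..164.6
  x0.74 y -10.1..162.1
wedge [448.9 387.1] [24.8 99.4] 178.7
  w x0.40 z15.8 y 386.5
  w x0.41 z15.5 y 387.4
  w x0.42 z15.2 y 387.2
  w x0.43 z15.9 y 386.7
  w x0.44 z14.2 y 385.7
  w x0.45 z12.4 y 386.3
  w x0.46 z10.6 y 385.0
  w x0.47 z8.4 y 385.9
  w x0.48 z6.1 y 386.5
  w x0.49 z4.8 y 386.7
scene arm 537 [651.2  66. ] [ 49.7 254.8] 172.2
  x0.525 y 58.7..84.9 ztop 55.8
  x0.545 y 60.1..85.4 ztop 55.7
  x0.565 y 60.9..86.5 ztop 55.3
  x0.585 y 54.0..94.5 ztop 55.7
  x0.605 y 54.9..94.4 ztop 55.7
  x0.625 y 63.2..88.3 ztop 54.9
  x0.645 y 64.2..89.6 ztop 54.9Traceback (most recent call last):
  File "<stdin>", line 10, in <module>
    return _quantile_unchecked(
        a, q, axis, out, overwrite_input, method, keepdims, weights)
    return _ureduce(a,
                    func=_quantile_ureduce_func,
    ...<5 lines>...
                    overwrite_input=overwrite_input,
                    method=method)
    r = func(a, **kwargs)
    result = _quantile(arr,
                       quantiles=q,
    ...<2 lines>...
                       out=out,
                       weights=wgt)
    slices_having_nans = np.isnan(arr[-1, ...])
                                  ~~~^^^^^^^^^
IndexError: index -1 is out of bounds for axis 0 with size 0
```

```bash
cat >> h.py <<'E'
def delta(xyz,yaw_deg,s=None):
    """shift/turn in tool axes to reach TCP xyz with tool down, tool x at yaw"""
    s=s or read_state(); A=R.from_rotvec(s["orientation"]); B=R.from_euler("z",yaw_deg,degrees=True)*R.from_euler("x",180,degrees=True)
    print("d",np.round(A.inv().apply(np.array(xyz)-s["tool_pos"]),4),"turn",np.round((A.inv()*B).as_rotvec(),4))
E
python3 - <<'E'
from h import *
s=read_state(); c=camera_params("wrist"); A=R.from_rotvec(s["orientation"]); r=np.array(c["rotation"])
C=R.from_rotvec(r) if r.ndim==1 else R.from_matrix(r)
print("cam in tool",A.inv().apply(np.array(c["position"])-s["tool_pos"]),"look",A.inv().apply(C.apply([0,0,-1])),"right",A.inv().apply(C.apply([1,0,0])),c["fx"])
print(A.as_matrix().round(3))
delta([.44,.09,.40],2.3)
E
```

```text
cam in tool [ 0.08124351 -0.00025968  0.02039181] look [-0.29299194 -0.00102147  0.95611437] right [0.00116232 0.99999831 0.00142453] 337.9981979870566
[[ 0.968  0.249 -0.   ]
 [ 0.249 -0.968  0.002]
 [ 0.    -0.002 -1.   ]]
d [ 0.4485 -0.5773  0.0048] turn [-1.700e-03  1.000e-04  2.117e-01]
```

>>> carry_out --targets '[{"x":0.46,"y":-0.552,"z":0.02,"az":0.212,"hand":100},{"x":0.46,"y":-0.552,"z":0.02,"az":0.212,"hand":100},{"x":0.46,"y":-0.552,"z":0.02,"az":0.212,"hand":100},{"x":0.46,"y":-0.552,"z":0.02,"az":0.212,"hand":100},{"x":0.46,"y":-0.552,"z":0.02,"az":0.212,"hand":100},{"x":0.46,"y":-0.552,"z":0.02,"az":0.212,"hand":100},{"x":0.46,"y":-0.552,"z":0.02,"az":0.212,"hand":100},{"x":0.46,"y":-0.552,"z":0.02,"az":0.212,"hand":100}]'

```text
schema error: expected keys hand, x, y, z, ax, ay, az
```

>>> carry_out --targets '[{"x":0,"y":0,"z":0,"hand":100}]'

```text
schema error: expected keys hand, x, y, z, ax, ay, az
```

>>> carry_out --targets '[{"hand":100,"x":0.46,"y":-0.552,"z":0.02,"ax":0,"ay":0,"az":0.212},{"hand":100,"x":0.46,"y":-0.552,"z":0.02,"ax":0,"ay":0,"az":0.212},{"hand":100,"x":0.46,"y":-0.552,"z":0.02,"ax":0,"ay":0,"az":0.212},{"hand":100,"x":0.46,"y":-0.552,"z":0.02,"ax":0,"ay":0,"az":0.212},{"hand":100,"x":0.46,"y":-0.552,"z":0.02,"ax":0,"ay":0,"az":0.212},{"hand":100,"x":0.46,"y":-0.552,"z":0.02,"ax":0,"ay":0,"az":0.212},{"hand":100,"x":0.46,"y":-0.552,"z":0.02,"ax":0,"ay":0,"az":0.212},{"hand":100,"x":0.46,"y":-0.552,"z":0.02,"ax":0,"ay":0,"az":0.212}]'

```text
t: 1.1
tool_pos: [0.3639, -0.1276, 0.3907]
orientation: [3.141, 0.062, 0.001]
force: [0.4, -0.5, 0.3]
opening: 0.0932
gripper_force: 0.0
```

```bash
python3 - <<'E'
from h import *
delta([.46,.08,.37],2.3)
E
```

```text
d [ 0.1041 -0.2036  0.0207] turn [ 0.0003 -0.0005 -0.0009]
```

>>> carry_out --targets '[{"hand":100,"x":0.1,"y":-0.2,"z":0.02,"ax":0,"ay":0,"az":0},{"hand":100,"x":0.1,"y":-0.2,"z":0.02,"ax":0,"ay":0,"az":0},{"hand":100,"x":0.1,"y":-0.2,"z":0.02,"ax":0,"ay":0,"az":0},{"hand":100,"x":0.1,"y":-0.2,"z":0.02,"ax":0,"ay":0,"az":0},{"hand":100,"x":0.1,"y":-0.2,"z":0.02,"ax":0,"ay":0,"az":0},{"hand":100,"x":0.1,"y":-0.2,"z":0.02,"ax":0,"ay":0,"az":0}]'

```text
t: 1.85
tool_pos: [0.4554, 0.0741, 0.3705]
orientation: [3.141, 0.063, -0.002]
force: [0.4, -0.2, 0.3]
opening: 0.0931
gripper_force: 0.0
```

```bash
python3 - <<'E'
from h import *
c=camera_params("wrist"); p,d=read_camera("wrist"); print(read_state()["tool_pos"].round(4) if hasattr(read_state()["tool_pos"],"round") else read_state()["tool_pos"])
X=cloud(d,c); np.savez("pics/w1.npz",p=p,d=d,X=X); cv2.imwrite("pics/w1.png",p)
hsv=cv2.cvtColor(p,cv2.COLOR_BGR2HSV)
reg=(d>0)&(X[...,0]>.42)&(X[...,0]<.8)&(X[...,1]>-.05)&(X[...,1]<.2)
pl=reg&(X[...,2]>.005)&(X[...,2]<.0145)&(hsv[...,2]>150)&(hsv[...,1]<60)
P=X[pl]
for a in np.arange(.455,.60,.01):
    q=P[(P[:,0]>=a)&(P[:,0]<a+.01)]
    if len(q)>20: print("x%.3f y %.1f..%.1f n%d"%(a,*(np.percentile(q[:,1],[.5,99.5])*1e3),len(q)))
for b in np.arange(.03,.11,.01):
    q=P[(P[:,1]>=b)&(P[:,1]<b+.01)]
    if len(q): print("y%.2f xmin %.4f"%(b,np.percentile(q[:,0],.5)))
bl=reg&(hsv[...,0]>98)&(hsv[...,0]<122)&(hsv[...,1]>110)&(X[...,2]>.045); q=X[bl]
for a in np.arange(.52,.60,.01):
    s=q[(q[:,0]>=a)&(q[:,0]<a+.01)]
    if len(s): print("arm x%.2f y %.1f..%.1f z%.1f"%(a,*(np.percentile(s[:,1],[1,99])*1e3),np.median(s[:,2])*1e3))
print("arm xmin",np.percentile(q[:,0],[.3,1])); print("plate z",np.median(P[:,2]))
E
```

```text
[0.4554 0.0737 0.3707]
x0.465 y 32.3..103.9 n145
x0.475 y 31.6..103.9 n711
x0.485 y 31.6..104.1 n725
x0.495 y 32.3..105.2 n710
x0.505 y 32.4..151.8 n762
x0.515 y -16.3..156.2 n1441
x0.525 y -17.2..156.7 n1366
x0.535 y -16.7..157.0 n1586
x0.545 y -16.2..157.3 n1607
x0.555 y -15.7..157.7 n1623
x0.565 y -15.6..158.4 n1661
x0.575 y -14.9..158.8 n1691
x0.585 y -14.7..159.1 n1830
x0.595 y -14.4..159.5 n1631
y0.03 xmin 0.4750
y0.04 xmin 0.4744
y0.05 xmin 0.4739
y0.06 xmin 0.4735
y0.07 xmin 0.4730
y0.08 xmin 0.4727
y0.09 xmin 0.4724
y0.10 xmin 0.4733
arm x0.52 y 55.6..84.2 z54.4
arm x0.53 y 55.9..84.5 z54.4
arm x0.54 y 56.5..84.9 z54.2
arm x0.55 y 57.1..85.2 z54.2
arm x0.56 y 57.1..85.6 z54.1
arm x0.57 y 57.6..85.9 z54.1
arm x0.58 y 58.2..86.3 z54.0
arm x0.59 y 51.0..94.5 z54.3
arm xmin [0.52412591 0.52495428]
plate z 0.009531623396440203
```

View pics/w1.png

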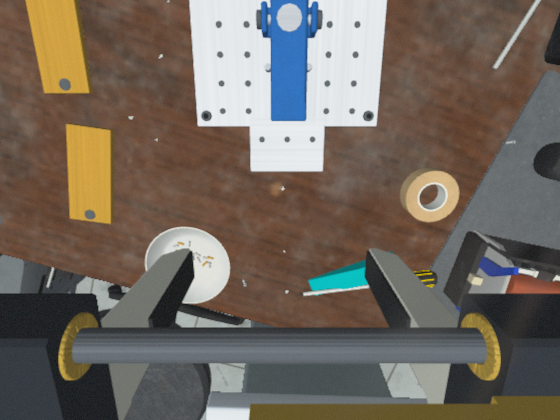

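```bash
python3 - <<'E'
from h import *
z=np.load("pics/w1.npz");p,d,X=z["p"],z["d"],z["X"]
m=cv2.inRange(cv2.cvtColor(p,cv2.COLOR_BGR2HSV),(15,120,100),(28,255,255))
N,l,st,ce=cv2.connectedComponentsWithStats(m)
for i in range(1,N):
    if st[i,4]>1000: q=X[(l==i)&(d>0)]; print(ce[i].round(),st[i,4],*rect(q),np.median(q[:,2]))
delta([.460,.271,.28],-6.2)
E
```

```text
[59. 45.] 4638 [579.1 286.5] [51.9 80.7] 2.7 0.007745505889097171
[ 90. 172.] 4331 [457.1 273.1] [ 51.3 104.5] 174.1 0.007733654061988837
[485. 347.] 1224 [482.9  28.3] [ 4.4 17.3] 7.2 0.28576198461309554
[ 72. 348.] 1064 [479.9 122.8] [ 3.  15.2] 1.5 0.28634931716285345
[413. 411.] 4393 [476.6  47.8] [ 6.  66.3] 92.5 0.2959238138016091
d [ 0.0124 -0.197   0.0906] turn [0.0004 0.0005 0.1475]
```

>>> carry_out --targets '[{"hand":100,"x":0.012,"y":-0.197,"z":0.05,"ax":0,"ay":0,"az":0.147},{"hand":100,"x":0.012,"y":-0.197,"z":0.1,"ax":0,"ay":0,"az":0.147},{"hand":100,"x":0.012,"y":-0.197,"z":0.1,"ax":0,"ay":0,"az":0.147},{"hand":100,"x":0.012,"y":-0.197,"z":0.1,"ax":0,"ay":0,"az":0.147},{"hand":100,"x":0.012,"y":-0.197,"z":0.15,"ax":0,"ay":0,"az":0.147},{"hand":100,"x":0.012,"y":-0.197,"z":0.165,"ax":0,"ay":0,"az":0.147},{"hand":100,"x":0.012,"y":-0.197,"z":0.165,"ax":0,"ay":0,"az":0.147}]'

```text
t: 2.78
tool_pos: [0.4597, 0.2704, 0.2053]
orientation: [3.136, -0.171, -0.003]
force: [-0.4, -0.1, 0.4]
opening: 0.0931
gripper_force: 0.0
```

```bash
python3 - <<'E'
from h import *
delta([.459,.2715,.1885],-6.1)
E
```

```text
d [-0.0008 -0.0011  0.0168] turn [ 0.0013  0.002  -0.0024]
```

>>> carry_out --newtons 40 --targets '[{"hand":100,"x":-0.001,"y":-0.001,"z":0.0165,"ax":0,"ay":0,"az":0},{"hand":100,"x":-0.001,"y":-0.001,"z":0.0165,"ax":0,"ay":0,"az":0},{"hand":40,"x":-0.001,"y":-0.001,"z":0.0165,"ax":0,"ay":0,"az":0},{"hand":40,"x":-0.001,"y":-0.001,"z":0.0165,"ax":0,"ay":0,"az":0},{"hand":30,"x":-0.001,"y":-0.001,"z":0.0165,"ax":0,"ay":0,"az":0},{"hand":30,"x":-0.001,"y":-0.001,"z":0.0165,"ax":0,"ay":0,"az":0},{"hand":30,"x":-0.001,"y":-0.001,"z":0.0165,"ax":0,"ay":0,"az":0},{"hand":30,"x":-0.001,"y":-0.001,"z":0.0165,"ax":0,"ay":0,"az":0}]'

```text
t: 3.78
tool_pos: [0.459, 0.2727, 0.1893]
orientation: [3.137, -0.168, -0.0]
force: [-0.4, -0.2, 1.0]
opening: 0.0432
gripper_force: 40.0
```

```bash
python3 - <<'E'
from h import *
delta([.4685,.0675,.199],2.25)
E
```

```text
d [ 0.0314  0.203  -0.0096] turn [ 1.000e-04  0.000e+00 -1.465e-01]
```

>>> carry_out --targets '[{"hand":30,"x":0,"y":0,"z":-0.06,"ax":0,"ay":0,"az":0},{"hand":30,"x":0.031,"y":0.203,"z":-0.06,"ax":0,"ay":0,"az":-0.146},{"hand":30,"x":0.031,"y":0.203,"z":-0.06,"ax":0,"ay":0,"az":-0.146},{"hand":30,"x":0.031,"y":0.203,"z":-0.06,"ax":0,"ay":0,"az":-0.146},{"hand":30,"x":0.031,"y":0.203,"z":-0.06,"ax":0,"ay":0,"az":-0.146},{"hand":30,"x":0.031,"y":0.203,"z":-0.06,"ax":0,"ay":0,"az":-0.146},{"hand":30,"x":0.031,"y":0.203,"z":-0.06,"ax":0,"ay":0,"az":-0.146}]'

```text
t: 4.65
tool_pos: [0.468, 0.0682, 0.2493]
orientation: [-3.141, -0.061, 0.0]
force: [1.0, 0.4, -1.0]
opening: 0.0431
gripper_force: 40.0
```

```bash
python3 - <<'E'
from h import *
c=camera_params("wrist"); p,d=read_camera("wrist"); X=cloud(d,c); cv2.imwrite("pics/w2.png",p)
m=cv2.inRange(cv2.cvtColor(p,cv2.COLOR_BGR2HSV),(15,120,100),(28,255,255))
N,l,st,ce=cv2.connectedComponentsWithStats(m)
for i in range(1,N):
    if st[i,4]>500:
        q=X[(l==i)&(d>0)]; print(ce[i].round(),st[i,4],*rect(q),np.percentile(q[:,2],[5,50,95]).round(4))
delta([.4685,.0675,.199],2.25)
E
```

```text
[279. 248.] 13159 [450.  68.] [ 63.  137.2] 2.3 [0.0665 0.0675 0.0685]
[377. 347.] 688 [494.2  46.8] [ 2.3 17.9] 3.8 [0.1564 0.165  0.1682]
[180. 349.] 619 [493.7  91.9] [ 1.9 14.7] 2.8 [0.1574 0.1658 0.1686]
[333. 410.] 5300 [396.3  70.5] [ 94.5 196.4] 177.3 [0.1717 0.1746 0.1766]
d [0.0005 0.001  0.0502] turn [-0.0004  0.0002  0.0004]
```

View pics/w2.png

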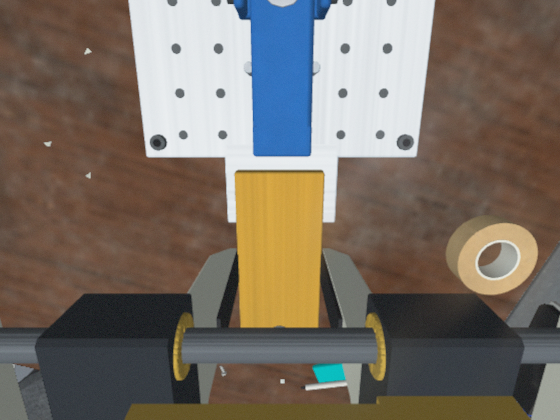

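>>> carry_out --targets '[{"hand":30,"x":0,"y":0.001,"z":0.03,"ax":0,"ay":0,"az":0},{"hand":30,"x":0,"y":0.001,"z":0.047,"ax":0,"ay":0,"az":0},{"hand":30,"x":0,"y":0.001,"z":0.0485,"ax":0,"ay":0,"az":0},{"hand":30,"x":0.02,"y":0.001,"z":0.0485,"ax":0,"ay":0,"az":0},{"hand":30,"x":0.035,"y":0.001,"z":0.0485,"ax":0,"ay":0,"az":0},{"hand":30,"x":0.043,"y":0.001,"z":0.0485,"ax":0,"ay":0,"az":0},{"hand":30,"x":0.043,"y":0.001,"z":0.0485,"ax":0,"ay":0,"az":0}]'

```text
t: 5.58
tool_pos: [0.5115, 0.0684, 0.2012]
orientation: [-3.141, -0.061, -0.001]
force: [-0.8, -0.1, -1.1]
opening: 0.0428
gripper_force: 40.0
```

>>> carry_out --targets '[{"hand":30,"x":0.002,"y":0,"z":0,"ax":0,"ay":0,"az":0},{"hand":30,"x":0.004,"y":0,"z":0,"ax":0,"ay":0,"az":0},{"hand":30,"x":0.004,"y":0,"z":0,"ax":0,"ay":0,"az":0}]'

```text
t: 5.95
tool_pos: [0.515, 0.0684, 0.2009]
orientation: [-3.141, -0.061, -0.0]
force: [0.2, -0.8, -1.0]
opening: 0.0433
gripper_force: 40.0
```

>>> carry_out --targets '[{"hand":30,"x":0.002,"y":0,"z":0.001,"ax":0,"ay":0,"az":0},{"hand":30,"x":0.004,"y":0,"z":0.001,"ax":0,"ay":0,"az":0},{"hand":30,"x":0.004,"y":0,"z":0.001,"ax":0,"ay":0,"az":0}]'

```text
t: 6.32
tool_pos: [0.517, 0.0685, 0.1991]
orientation: [3.141, 0.061, -0.012]
force: [-15.2, -0.3, 12.0]
opening: 0.0431
gripper_force: 40.0
```

>>> carry_out --targets '[{"hand":60,"x":-0.002,"y":0,"z":-0.001,"ax":0,"ay":0,"az":0},{"hand":60,"x":-0.002,"y":0,"z":-0.001,"ax":0,"ay":0,"az":0},{"hand":60,"x":-0.002,"y":0,"z":-0.001,"ax":0,"ay":0,"az":0},{"hand":60,"x":-0.002,"y":0,"z":-0.05,"ax":0,"ay":0,"az":0},{"hand":60,"x":-0.02,"y":0,"z":-0.11,"ax":0,"ay":0,"az":0},{"hand":60,"x":-0.08,"y":0,"z":-0.17,"ax":0,"ay":0,"az":0},{"hand":60,"x":-0.08,"y":0,"z":-0.17,"ax":0,"ay":0,"az":0}]'

```text
t: 7.2
tool_pos: [0.4385, 0.0655, 0.3735]
orientation: [-3.141, -0.061, -0.009]
force: [0.4, -0.0, -0.1]
opening: 0.0558
gripper_force: 0.0
```

```bash
python3 - <<'E'
from h import *
c=camera_params("wrist"); p,d=read_camera("wrist"); X=cloud(d,c); cv2.imwrite("pics/w3.png",p)
hsv=cv2.cvtColor(p,cv2.COLOR_BGR2HSV)
m=cv2.inRange(hsv,(15,120,100),(28,255,255))
N,l,st,ce=cv2.connectedComponentsWithStats(m)
for i in range(1,N):
    if st[i,4]>500:
        q=X[(l==i)&(d>0)]; print(ce[i].round(),st[i,4],*rect(q),"zminmax",np.percentile(q[:,2],[5,50,95]).round(4),"x",np.percentile(q[:,0],[.5,99.5]).round(4))
p,d=read_camera("top"); X=cloud(d,camera_params("top")); hsv=cv2.cvtColor(p,cv2.COLOR_BGR2HSV)
w=(d>0)&(abs(X[...,0]-.451)<.07)&(abs(X[...,1]-.3865)<.03)&(hsv[...,1]<60)&(hsv[...,2]>120)&(X[...,2]>.003)
print("wedge",*rect(X[w]))
delta([.426,.387,.1892],-0.7)
E
```

```text
[52. 37.] 3839 [572.4 286.2] [52.4 67.1] 2.8 zminmax [0.0049 0.0077 0.0091] x [0.5389 0.6041]
[279. 124.] 3049 [514.   69.2] [ 46.2 103. ] 2.3 zminmax [0.0162 0.0175 0.0188] x [0.4657 0.5639]
[405. 347.] 809 [465.6  37.6] [ 2.2 17.8] 4.3 zminmax [0.2806 0.2893 0.2927] x [0.4579 0.474 ]
[153. 348.] 746 [464.7  95.7] [ 2.1 15.5] 1.0 zminmax [0.2813 0.29   0.2929] x [0.4575 0.4719]
[372. 410.] 6522 [458.4  50.2] [ 8.8 82. ] 91.5 zminmax [0.2962 0.2991 0.3011] x [0.4583 0.4632]
wedge [448.9 386.5] [23.  99.1] 0.2
d [-0.0014 -0.3217  0.1835] turn [-0.0001 -0.0056  0.0512]
```

View pics/w3.png

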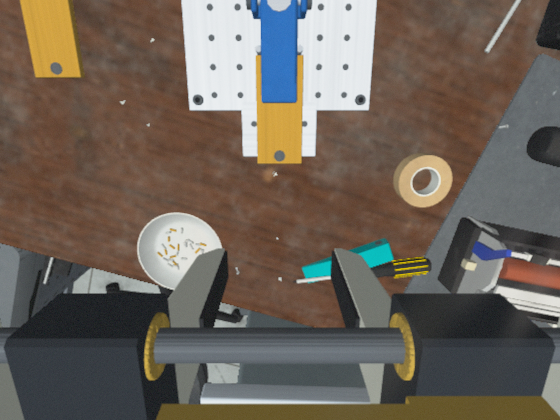

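>>> carry_out --newtons 55 --targets '[{"hand":60,"x":-0.001,"y":-0.322,"z":0.0,"ax":0,"ay":-0.0056,"az":0.051},{"hand":60,"x":-0.001,"y":-0.322,"z":0.05,"ax":0,"ay":-0.0056,"az":0.051},{"hand":60,"x":-0.001,"y":-0.322,"z":0.1,"ax":0,"ay":-0.0056,"az":0.051},{"hand":60,"x":-0.001,"y":-0.322,"z":0.1,"ax":0,"ay":-0.0056,"az":0.051},{"hand":60,"x":-0.001,"y":-0.322,"z":0.1,"ax":0,"ay":-0.0056,"az":0.051},{"hand":60,"x":-0.001,"y":-0.322,"z":0.1,"ax":0,"ay":-0.0056,"az":0.051},{"hand":60,"x":-0.001,"y":-0.322,"z":0.15,"ax":0,"ay":-0.0056,"az":0.051},{"hand":60,"x":-0.001,"y":-0.322,"z":0.16,"ax":0,"ay":-0.0056,"az":0.051}]'

```text
t: 8.3
tool_pos: [0.4238, 0.3862, 0.2044]
orientation: [3.136, -0.018, -0.02]
force: [-1.1, 0.3, -0.7]
opening: 0.0559
gripper_force: 0.0
```

```bash
python3 - <<'E'
from h import *
delta([.4255,.3868,.1892],-0.6)
E
```

```text
d [ 0.0019 -0.0007  0.0151] turn [ 0.0056  0.0125 -0.001 ]
```

>>> carry_out --targets '[{"hand":60,"x":0.002,"y":-0.001,"z":0.007,"ax":0.003,"ay":0.006,"az":0},{"hand":60,"x":0.002,"y":-0.001,"z":0.007,"ax":0.003,"ay":0.006,"az":0}]'

```text
t: 8.55
tool_pos: [0.4284, 0.3882, 0.2037]
orientation: [-3.138, 0.02, -0.003]
force: [0.4, -0.1, 0.2]
opening: 0.0557
gripper_force: 0.0
```

```bash
python3 - <<'E'
from h import *
delta([.4255,.3868,.1892],-0.6)
E
```

```text
d [-0.0029  0.0014  0.0145] turn [-0.0037 -0.0016 -0.0025]
```

>>> carry_out --targets '[{"hand":60,"x":0,"y":0,"z":0,"ax":0,"ay":0,"az":0},{"hand":60,"x":0,"y":0,"z":0,"ax":0,"ay":0,"az":0}]'

```text
t: 8.8
tool_pos: [0.4282, 0.3883, 0.2042]
orientation: [-3.137, 0.02, -0.003]
force: [0.6, -0.1, 0.7]
opening: 0.0555
gripper_force: 0.0
```

```bash
python3 - <<'E'
from h import *
delta([.4255,.3868,.1892],-0.6)
E
```

```text
d [-0.0027  0.0016  0.015 ] turn [-0.0042 -0.0022 -0.0021]
```

>>> carry_out --newtons 55 --targets '[{"hand":60,"x":-0.003,"y":0.0015,"z":0.015,"ax":-0.004,"ay":-0.002,"az":-0.002},{"hand":60,"x":-0.003,"y":0.0015,"z":0.015,"ax":-0.004,"ay":-0.002,"az":-0.002},{"hand":15,"x":-0.003,"y":0.0015,"z":0.015,"ax":-0.004,"ay":-0.002,"az":-0.002},{"hand":15,"x":-0.003,"y":0.0015,"z":0.015,"ax":-0.004,"ay":-0.002,"az":-0.002},{"hand":10,"x":-0.003,"y":0.0015,"z":0.015,"ax":-0.004,"ay":-0.002,"az":-0.002},{"hand":10,"x":-0.003,"y":0.0015,"z":0.015,"ax":-0.004,"ay":-0.002,"az":-0.002},{"hand":10,"x":-0.003,"y":0.0015,"z":0.015,"ax":-0.004,"ay":-0.002,"az":-0.002}]'

```text
t: 9.68
tool_pos: [0.4246, 0.3867, 0.1878]
orientation: [3.14, -0.016, -0.003]
force: [0.2, 0.6, -1.1]
opening: 0.0218
gripper_force: 55.0
```

```bash
python3 - <<'E'
from h import *
delta([.443,.0665,.25],2.25)
E
```

```text
d [ 0.0216  0.3201 -0.0619] turn [ 0.0011  0.0017 -0.0495]
```

>>> carry_out --newtons 55 --targets '[{"hand":35,"x":0,"y":0,"z":0,"ax":0,"ay":0,"az":0},{"hand":35,"x":0,"y":0,"z":-0.002,"ax":0.001,"ay":0.002,"az":0},{"hand":35,"x":0,"y":0,"z":-0.002,"ax":0.001,"ay":0.002,"az":0},{"hand":10,"x":0,"y":0,"z":-0.002,"ax":0.001,"ay":0.002,"az":0},{"hand":10,"x":0,"y":0,"z":-0.002,"ax":0.001,"ay":0.002,"az":0},{"hand":10,"x":0,"y":0,"z":-0.002,"ax":0.001,"ay":0.002,"az":0},{"hand":10,"x":0,"y":0,"z":-0.002,"ax":0.001,"ay":0.002,"az":0}]'

```text
t: 10.55
tool_pos: [0.4246, 0.3867, 0.1898]
orientation: [3.141, -0.016, 0.001]
force: [-0.3, -0.8, -0.1]
opening: 0.0214
gripper_force: 55.0
```

```bash
python3 - <<'E'
from h import *
delta([.443,.0665,.25],2.25)
E
```

```text
d [ 0.0217  0.32   -0.0601] turn [ 0.0002 -0.0003 -0.0495]
```

>>> carry_out --targets '[{"hand":10,"x":0,"y":0,"z":-0.06,"ax":0,"ay":0,"az":0},{"hand":10,"x":0.022,"y":0.32,"z":-0.06,"ax":0,"ay":0,"az":-0.05},{"hand":10,"x":0.022,"y":0.32,"z":-0.06,"ax":0,"ay":0,"az":-0.05},{"hand":10,"x":0.022,"y":0.32,"z":-0.06,"ax":0,"ay":0,"az":-0.05},{"hand":10,"x":0.022,"y":0.32,"z":-0.06,"ax":0,"ay":0,"az":-0.05},{"hand":10,"x":0.022,"y":0.32,"z":-0.06,"ax":0,"ay":0,"az":-0.05},{"hand":10,"x":0.022,"y":0.32,"z":-0.06,"ax":0,"ay":0,"az":-0.05},{"hand":10,"x":0.022,"y":0.32,"z":-0.06,"ax":0,"ay":0,"az":-0.05}]'

```text
t: 11.55
tool_pos: [0.4433, 0.0663, 0.2498]
orientation: [-3.141, -0.059, -0.0]
force: [-0.0, 0.5, -1.4]
opening: 0.0213
gripper_force: 55.0
```

>>> carry_out --targets '[{"hand":10,"x":0,"y":0,"z":0,"ax":0,"ay":0,"az":0},{"hand":10,"x":0,"y":0,"z":0,"ax":0,"ay":0,"az":0}]'

```text
t: 11.8
tool_pos: [0.4432, 0.0678, 0.2498]
orientation: [-3.141, -0.066, -0.0]
force: [-0.9, -0.3, -1.1]
opening: 0.0212
gripper_force: 55.0
```

```bash
python3 - <<'E'
from h import *
c=camera_params("wrist"); p,d=read_camera("wrist"); X=cloud(d,c); cv2.imwrite("pics/w4.png",p)
reg=(d>0)&(X[...,2]>.058)&(X[...,2]<.085)&(abs(X[...,1]-.067)<.02)&(X[...,0]>.46)&(X[...,0]<.56)
q=X[reg]
for a in np.arange(.46,.55,.01):
    s=q[(q[:,0]>=a)&(q[:,0]<a+.01)]
    if len(s): print("x%.2f y %.1f..%.1f z %.1f"%(a,*(np.percentile(s[:,1],[2,98])*1e3),np.median(s[:,2])*1e3))
print("tip x",np.percentile(q[:,0],99))
delta([.4446,.0665,.2085],2.25)
E
```

```text
x0.46 y 58.4..79.2 z 74.1
x0.47 y 58.9..79.7 z 72.1
x0.48 y 59.2..80.5 z 70.0
x0.49 y 59.5..80.8 z 67.9
x0.50 y 60.0..81.2 z 65.9
x0.51 y 60.5..81.3 z 64.0
tip x 0.51765536576557
d [0.0013 0.0013 0.0413] turn [-0.     -0.0001  0.0027]
```

View pics/w4.png

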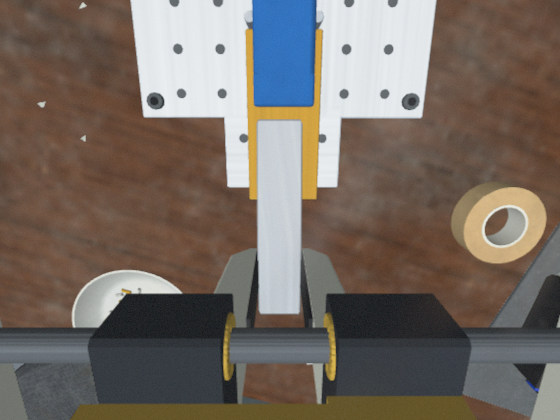

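>>> carry_out --targets '[{"hand":10,"x":0,"y":0.0013,"z":0.03,"ax":0,"ay":0,"az":0.002},{"hand":10,"x":0,"y":0.0013,"z":0.0395,"ax":0,"ay":0,"az":0.002},{"hand":10,"x":0.0,"y":0.0013,"z":0.041,"ax":0,"ay":0,"az":0.002},{"hand":10,"x":0.015,"y":0.0013,"z":0.041,"ax":0,"ay":0,"az":0.002},{"hand":10,"x":0.03,"y":0.0013,"z":0.041,"ax":0,"ay":0,"az":0.002},{"hand":10,"x":0.03,"y":0.0013,"z":0.0415,"ax":0,"ay":0,"az":0.002},{"hand":10,"x":0.03,"y":0.0013,"z":0.042,"ax":0,"ay":0,"az":0.002}]'

```text
t: 12.72
tool_pos: [0.4731, 0.0665, 0.2081]
orientation: [3.141, 0.06, 0.0]
force: [-0.2, -0.3, -1.2]
opening: 0.0213
gripper_force: 55.0
```

>>> carry_out --targets '[{"hand":10,"x":0.002,"y":0,"z":0,"ax":0,"ay":0,"az":0},{"hand":10,"x":0.004,"y":0,"z":0,"ax":0,"ay":0,"az":0},{"hand":10,"x":0.004,"y":0,"z":0,"ax":0,"ay":0,"az":0}]'

```text
t: 13.1
tool_pos: [0.4774, 0.0666, 0.208]
orientation: [3.141, 0.059, 0.001]
force: [0.3, -0.8, -1.0]
opening: 0.0213
gripper_force: 55.0
```

>>> carry_out --targets '[{"hand":10,"x":0.002,"y":0,"z":0.0005,"ax":0,"ay":0,"az":0},{"hand":10,"x":0.004,"y":0,"z":0.0005,"ax":0,"ay":0,"az":0},{"hand":10,"x":0.006,"y":0,"z":0.0005,"ax":0,"ay":0,"az":0},{"hand":10,"x":0.006,"y":0,"z":0.0005,"ax":0,"ay":0,"az":0}]'

```text
t: 13.6
tool_pos: [0.4839, 0.0668, 0.2078]
orientation: [3.141, 0.059, 0.003]
force: [-0.8, 0.4, 4.3]
opening: 0.0212
gripper_force: 55.1
```

>>> carry_out --targets '[{"hand":10,"x":0.002,"y":0,"z":0,"ax":0,"ay":0,"az":0},{"hand":10,"x":0.003,"y":0,"z":0,"ax":0,"ay":0,"az":0},{"hand":10,"x":0.003,"y":0,"z":0,"ax":0,"ay":0,"az":0}]'

```text
t: 13.98
tool_pos: [0.4866, 0.0669, 0.2078]
orientation: [3.141, 0.059, 0.002]
force: [-1.7, 0.7, 6.7]
opening: 0.0214
gripper_force: 55.1
```

>>> carry_out --targets '[{"hand":10,"x":0.002,"y":0,"z":0,"ax":0,"ay":0,"az":0},{"hand":10,"x":0.004,"y":0,"z":0,"ax":0,"ay":0,"az":0},{"hand":10,"x":0.004,"y":0,"z":0,"ax":0,"ay":0,"az":0}]'

```text
t: 14.35
tool_pos: [0.4901, 0.0671, 0.2077]
orientation: [3.141, 0.059, -0.002]
force: [-7.0, -1.1, 12.0]
opening: 0.0212
gripper_force: 55.1
```

>>> carry_out --targets '[{"hand":10,"x":0.002,"y":0,"z":0,"ax":0,"ay":0,"az":0},{"hand":10,"x":0.003,"y":0,"z":0,"ax":0,"ay":0,"az":0},{"hand":10,"x":0.003,"y":0,"z":0,"ax":0,"ay":0,"az":0}]'

```text
t: 14.72
tool_pos: [0.4919, 0.0672, 0.2077]
orientation: [3.141, 0.06, -0.008]
force: [-18.2, -1.2, 21.9]
opening: 0.0218
gripper_force: 55.2
```

>>> carry_out --targets '[{"hand":10,"x":0.001,"y":0,"z":-0.0005,"ax":0,"ay":0,"az":0},{"hand":10,"x":0.002,"y":0,"z":-0.0005,"ax":0,"ay":0,"az":0},{"hand":10,"x":0.002,"y":0,"z":-0.0005,"ax":0,"ay":0,"az":0},{"hand":10,"x":0.002,"y":0,"z":-0.0005,"ax":0,"ay":0,"az":0}]'

```text
t: 15.22
tool_pos: [0.4931, 0.0673, 0.2077]
orientation: [3.141, 0.06, -0.013]
force: [-21.3, -1.1, 24.5]
opening: 0.0216
gripper_force: 55.2
```

>>> carry_out --targets '[{"hand":10,"x":0,"y":0,"z":0,"ax":0,"ay":0,"az":0},{"hand":10,"x":0,"y":0,"z":0,"ax":0,"ay":0,"az":0},{"hand":10,"x":0,"y":0,"z":0,"ax":0,"ay":0,"az":0},{"hand":10,"x":0,"y":0,"z":0,"ax":0,"ay":0,"az":0}]'

```text
t: 15.72
tool_pos: [0.4931, 0.0673, 0.2077]
orientation: [3.141, 0.06, -0.012]
force: [-21.4, -1.6, 24.6]
opening: 0.0214
gripper_force: 55.2
```

```bash
python3 - <<'E'
from h import *
s=read_state(); print(np.round(s["tool_pos"],4),np.round(s["force"],1),np.round(s["wrist_torque"],2))
c=camera_params("wrist"); p,d=read_camera("wrist"); X=cloud(d,c); cv2.imwrite("pics/w5.png",p)
hsv=cv2.cvtColor(p,cv2.COLOR_BGR2HSV)
bl=(d>0)&(hsv[...,0]>98)&(hsv[...,0]<122)&(hsv[...,1]>110)&(X[...,2]>.045)&(abs(X[...,1]-.07)<.03); q=X[bl]
for a in np.arange(.52,.60,.02):
    t=q[(q[:,0]>=a)&(q[:,0]<a+.02)]
    if len(t): print("arm x%.2f z%.1f"%(a,np.median(t[:,2])*1e3))
m=(d>0)&(hsv[...,1]<60)&(hsv[...,2]>110)&(abs(X[...,1]-.068)<.009)&(X[...,0]>.44)&(X[...,0]<.524)&(X[...,2]<.06)&(X[...,2]>.02); w=X[m]
for a in np.arange(.44,.525,.01):
    t=w[(w[:,0]>=a)&(w[:,0]<a+.01)]
    if len(t)>3: print("wedge x%.2f z%.1f n%d"%(a,np.median(t[:,2])*1e3,len(t)))
p0,d0=(np.load("pics/top0.npz")[k] for k in "pd"); p,d=read_camera("top"); X=cloud(d,camera_params("top")); X0=cloud(d0,camera_params("top"))
for n,x in (("0",X0),("1",X)):
    m=(x[...,2]>.031)&(x[...,2]<.042)&(x[...,0]>.63)&(x[...,0]<.76)&(x[...,1]>-.02)&(x[...,1]<.17); print("drive",n,*rect(x[m]),x[m].mean(0).round(4))
E
```

```text
[0.4931 0.0673 0.2077] [-21.4  -1.6  24.6] [-0.23  3.86 -0.03]
arm x0.52 z54.7
arm x0.54 z54.5
arm x0.56 z54.3
arm x0.58 z54.2
wedge x0.46 z33.4 n120
wedge x0.47 z33.5 n564
wedge x0.48 z33.6 n611
wedge x0.49 z33.6 n639
wedge x0.50 z33.4 n705
wedge x0.51 z32.4 n419
drive 0 [679.8  76.9] [100.7 146.5] 92.5 [0.6816 0.0772 0.0363]
drive 1 [681.5  77.2] [ 97.2 146.7] 93.2 [0.6905 0.0806 0.0363]
```

View pics/w5.png

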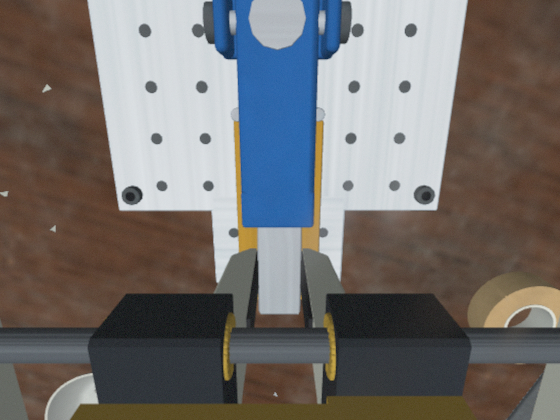

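The wedge is level and tight: it stays still under about 21 N of push. The fingertips stand about 4 mm above the packer, and the hard disk is unmoved. I'm handing the job in.

```bash
python3 -c "
from plant import *
print(robot.close_job())"
```

```text
the job is handed in; nothing more can be done
None
```

I handed the job in: one packer lies under the heel against the stop pins, and the wedge is driven level on top of it, tight at about 21 N push and still gripped. The hand-in returned no verdict.

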